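# Open the drill jig: lift the jig plate off its two dowels and park it on the wooden rest

## Task

Take the jig plate by its handle and lift it straight up off the fixture's two dowels, keeping it level so that it does not bind, then set it down gently, flat and centred on the wooden rest, lying lengthways squarely across the two rails, and let go. Leave the flat bar where it lies in the fixture and do not disturb the clamps.

Things in the scene. Friction and masses are not known exactly. Their poses are not given: they have to be found in the camera images.
- plate_handle (a point): grip point: centre of the bar of the jig plate's steel bridge handle, 51 mm above the plate's underside. Bar 100 mm long (x), 14 mm wide (y), 22 mm high; under it 30 mm of free space down to the plate's top, except at two 14 mm square legs 43 mm either side of the centre. Plate and handle weigh 0.4 to 0.7 kg, balanced under this point. x is along the handle and the plate, z up
- plate_centre (a point): centre of the jig plate's slab, bare aluminium, 180 x 100 x 10 mm (x, y, z): 5 mm above its underside, 46 mm below the handle point, same axes. It has two 13.5 mm holes on its x axis for the dowels and can be turned end for end without difference
- fixture: fixed dark steel fixture, base 200 x 180 x 20 mm, origin at the centre of its underside on the table. Two pads carry the plate's underside 34 mm above the table. Through each pad stands a 12 mm dowel, at x = +66 and -66 mm, y = 0, tip 66 mm above the table: the plate must rise 32 mm to be clear (1.5 mm of play in its holes). The plate's x is along the fixture's x
- workpiece_centre (a point): centre of the loose flat steel bar (50 x 170 x 10 mm) lying crosswise (along y) on the fixture's base between the pads, under the plate, its ends showing on both sides; it stays where it is
- rest_top (a point): fixed wooden rest: plywood base 170 x 180 mm with two parallel rails, each 180 mm long along y, 24 mm wide, centred 52 mm either side of this point in x. This point is the centre between the rails at the height of their flat tops, 38 mm above the table. x points across the rails: the plate's length must lie along this x, either way round
- c_clamp: loose C-clamp lying flat on the table between the fixture and the rest, about 190 x 66 mm and 20 mm high; origin at the middle of its frame on the table. Leave it alone
- f_clamp_a: loose bar clamp, its bar 320 mm long, 27 mm high in all, lying flat on the table to the robot's left (+y); origin on its bar's middle, at table level. Leave it alone
- f_clamp_b: loose bar clamp, its bar 280 mm long, 27 mm high in all, lying flat on the table to the robot's right (-y); origin on its bar's middle, at table level. Leave it alone
Not all that is in view belongs to the job. Leave any grey look-alike of the part that bears rest_top alone.

How it is judged:
By the outcome, as a careful person would: the job done as asked, in the order asked, and still so for the second after the job is handed in, with the robot touching nothing.
It also fails if it takes over 51 s, if anything falls off the work surface, if the arm or the gripper's body presses on something with over 40 N, if the wrist force passes 120 N, or if a joint passes its speed limit or range.

## Robot

A 6-joint arm with a two-finger parallel gripper is mounted at the origin on the work surface. World frame = base frame: x ahead of the robot, y to its left, z up, the work surface at z = 0. Lengths are in m, angles in rad, forces in N, time in s.
With the tool pointing down it reaches from about 0.425 to 0.95 m from the base axis. Payload 3.5 kg.
Tool frame: the origin (TCP) lies at the very end of the fingers, on their centre line; the grasp point (between the pads) lies 19 mm behind it (grip_depth is the distance from the TCP to the grasp point, in m); x points along the fingers, z is the direction in which the jaws open and shut, and the axes are right-handed (so a half turn about x gives the same grasp; the last joint's range is limited). The gripper opens to 85 mm and grips with 20 to 120 N. Pads are 22 mm wide; open, the fingers measure 114 mm over their backs; the gripper's body (76 mm by 85 mm) begins 54 mm behind the grasp point. The pads swing forward as they close: fully open they stand 13 mm farther back than shut.
Start: joints at [-1.398, 0.286, 1.577, -0, 1.279, -0.15], TCP at [0.214, -0.64, 0.231] pointing down, gripper open.
Joint ranges: [-2.77, 2.77], [-0.9, 2.22], [0.21, 2.48], [-1.53, 4.67], [0.24, 2.81], [-2.84, 2.84]. Speed limits (rad/s): [2.79, 2.79, 3.14, 3.14, 3.14, 3.14].

## Interface

Orientations are given as a unit quaternion [x, y, z, w].
In Python, from plant import get_state, read_camera, calibration, sign_off, recognise, grip_depth gives the robot as it stands. The module is installed in compiled form; this text tells all that it offers.
- The arm moves only by the tool servo_tool, never from a script. Its argument "deltas" is a list that holds one entry, the list of rows, each a list of 4 numbers: the shift along the world's x, y, z scaled (see below), then the turn about the world's z scaled (see below). In form: [[[tx, ty, tz, spin], ...]]. A call has exactly 5 rows; each row is the pose to reach, as a shift and turn from the pose commanded when the call began; what a row does not reach only later rows make up. The controller multiplies each number of a shift by 10 cm and each number of a turn by 90 degrees. A row lasts 1/10 s, in which the tool goes at most 50 mm and 8.59 degrees, less where a joint would pass 70% of its speed; a pose out of reach is approached as far as the arm can. A call with a number of a shift or a turn outside -1 to 1 is refused whole. A call with a gripper value outside its range is refused whole. "claw" is the gripper's target within -1 to 1 (fully open at 1, half-way at 0, shut at -1), set as the call begins (left out, the last holds). The fingers move at their own pace and stop on an object; "force" is the grip in N (left out, the last holds). Time passes only in rows, so rows that repeat a pose let the fingers close, or fill a call up. It gives the time, the measured TCP pose, the force and the opening at its end, in the units of the state.
- get_state(): the state, without advancing time (a new reading comes with each control period).
- read_camera(name): name is "side" or "top"; returns the picture (480x640x3 uint8, blue, green, red); there is no depth.
- calibration(name): a dict with "intrinsics" (3x3 intrinsics, pixels), "dist" ([k1, k2, p1, p2, k3] as OpenCV has them; the pictures are not rectified), "R" (3x3) and "t" (3): a world point X has camera coordinates R X + t. Camera axes: x right, y down, z forward; pixel columns grow to the right and rows downward; lengths in m; the calibration is good to about 2 mm. A picture is of the moment at which its call begins. calibration takes no time and is no camera call.
- sign_off(): hands the job in, once; it reports no verdict.
Trained networks look in the newest picture that a camera, given by its name, has taken for a name from the list of things; names that differ only in an ending like _2 or _b are one class to them, and where a whole thing is asked for, a point or a joint stands for the part that bears it (a point fixed in the world has none). Each returns a list of dicts, best first, with "p" (0 to 1); they miss things now and then, are a little off and sometimes report something else, mostly with a low value. They report only what shows in the picture. A call takes as long as a camera call. They do not tell look-alikes from the thing itself.
- recognise(camera, query): "at" ([x, y, z] in m, in world coordinates, good to about 4 mm: the middle of the surface that is visible of it).
The state is a dict: "time": time; "qpos": joint angles; "dq": joint speeds; "joint_efforts": joint torques, N m; "eef_pos": TCP position; "tcp_rot": TCP orientation; "contact_force": force on the tool from outside, world axes, zero at the start; "wrist_torque": the same for the moment, N m; "opening": opening from 0.0 (shut) to 1.0 (fully open).
Only numpy, scipy, OpenCV 4.12 (cv2) and the standard library are available. Lean on these libraries where they do the work, as an engineer would, in place of code of your own. Each camera call takes 0.05 s, during which the arm holds its last target. There are 200 camera calls.

## Working session

There is one attempt and no reset: what is moved stays moved. The work goes in short steps, Python scripts to look and compute and a tool call to move; the robot and the scene stay as the last step left them, time stands still between calls to the robot, and variables do not carry over. Pictures are saved under pics/ and viewed, about 8 in all and at most 12, crops included, and the job is handed in when it is done.

Besides the shell and the picture viewer there is one more tool, called after "Request:" as a command line: name --argument value ..., lists and objects as JSON in quotes. servo_tool: Moves the arm, as the interface text tells. Its arguments: {"type":"object","properties":{"deltas":{"type":"array"},"claw":{"type":"number"},"force":{"type":"number"}},"required":["deltas"]}

```bash
mkdir -p pics; python3 - <<'E'
from plant import *
import cv2
s=get_state(); print(s['time'],s['eef_pos'],s['tcp_rot'],s['opening'],grip_depth)
for c in ('top','side'):
    cv2.imwrite(f'pics/{c}0.png',read_camera(c))
    for q in ('plate_handle','plate_centre','fixture','workpiece_centre','rest_top','c_clamp','f_clamp_a'):
        print(c,q,[( [round(float(v),3) for v in d['at']],round(d['p'],2)) for d in recognise(c,q)])
E
```

```text
0.0 [ 0.21405282 -0.6394769   0.22993153] [ 0.41372101  0.5744602  -0.41257142  0.5732497 ] 0.9981693036388487 0.0187
top plate_handle [([0.527, 0.269, 0.043], 0.65), ([0.51, 0.251, 0.021], 0.47)]
top plate_centre [([0.525, 0.272, 0.039], 0.63)]
top fixture [([0.507, 0.252, 0.02], 0.58)]
top workpiece_centre [([0.538, 0.225, 0.028], 0.66), ([0.541, -0.565, 0.012], 0.21)]
top rest_top [([0.59, -0.208, 0.012], 0.68), ([0.358, -0.139, 0.015], 0.61)]
top c_clamp [([0.6, -0.011, 0.015], 0.68)]
top f_clamp_a [([0.54, -0.56, 0.011], 0.75), ([0.492, 0.483, 0.013], 0.57)]
side plate_handle [([0.519, 0.263, 0.044], 0.68), ([0.533, -0.579, 0.016], 0.63)]
side plate_centre [([0.52, 0.257, 0.042], 0.77)]
side fixture [([0.506, 0.223, 0.018], 0.95)]
side workpiece_centre [([0.545, 0.213, 0.035], 0.66)]
side rest_top [([0.584, -0.214, 0.01], 0.76), ([0.227, -0.188, 0.005], 0.66)]
side c_clamp [([0.599, -0.008, 0.017], 0.66)]
side f_clamp_a [([0.532, 0.487, 0.011], 0.77), ([0.536, -0.581, 0.017], 0.65)]
```

View pics/top0.png

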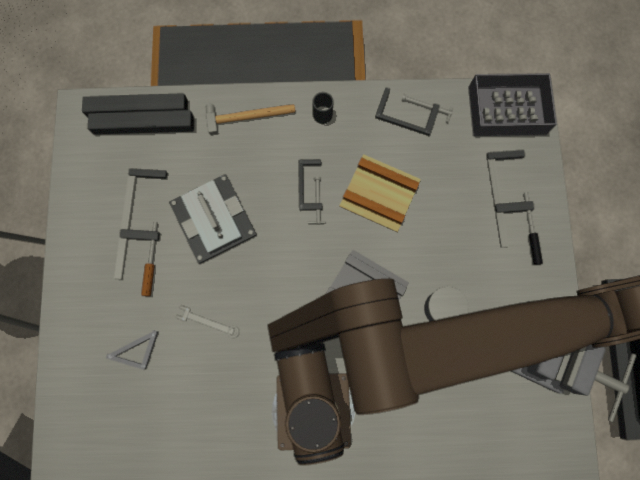

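View pics/side0.png

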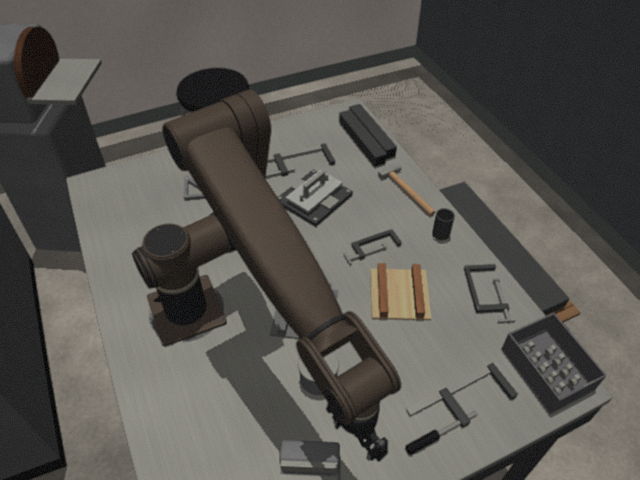

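The top view shows the plate on its fixture at about (213,218). Two rests could be the target: wooden at (380,192), grey at (368,275). The wooden one fits "plywood base with rails". Next I'll enlarge both areas.

```bash
python3 - <<'E'
import cv2,numpy as np
a=cv2.imread('pics/top0.png')
f=lambda i,x,y:cv2.resize(i[y:y+100,x:x+100],(400,400),interpolation=cv2.INTER_CUBIC)
b=cv2.imread('pics/side0.png')
cv2.imwrite('pics/crop.png',np.hstack([f(a,163,168),f(a,330,143)]))
from plant import calibration
for c in('top','side'):
    k=calibration(c);print(c,-np.array(k['R']).T@k['t'],k['intrinsics'][0][0])
E
```

```text
top [ 0.13645645 -0.00778784  1.58462163] 575.8812320073346
side [-0.04342267 -1.02952196  1.36851714] 571.8589188005425
```

View pics/crop.png

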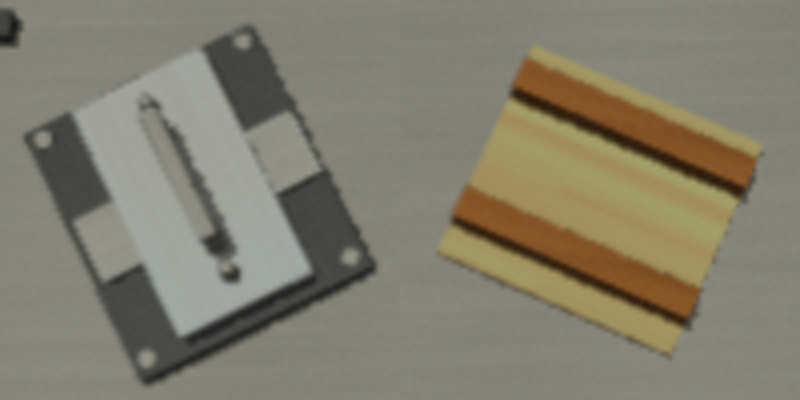

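The left crop shows the plate, its dark fixture and the bridge handle, with a dowel at the lower end. The right crop is the wooden rest with two brown rails, which is the target; the grey one stays untouched. Now I'll fit poses to the corners.

```bash
cat >h.py <<'E'
import cv2,numpy as np
from plant import *
from scipy.optimize import least_squares
def proj(c,P):
    k=calibration(c);R=np.array(k['R']);t=np.array(k['t'],float)
    return cv2.projectPoints(np.array(P,float),cv2.Rodrigues(R)[0],t,np.array(k['intrinsics']),np.array(k['dist']))[0][:,0]
def pts(m,p):
    c,s=np.cos(p[2]),np.sin(p[2]);m=np.array(m,float)
    return np.c_[p[0]+c*m[:,0]-s*m[:,1],p[1]+s*m[:,0]+c*m[:,1],m[:,2]]
def fit(obs,p0):  # obs: list of (cam,model,pixels)
    r=least_squares(lambda p:np.concatenate([(proj(c,pts(m,p))-u).ravel() for c,m,u in obs]),p0,x_scale=[.01,.01,.05])
    return r.x,np.sqrt(np.mean(r.fun**2))
def rect(a,b,z,cx=0): # order: +x+y, +x-y, -x-y, -x+y
    return [[cx+a/2,b/2,z],[cx+a/2,-b/2,z],[cx-a/2,-b/2,z],[cx-a/2,b/2,z]]
E
python3 - <<'E'
from h import *
px=lambda L,x,y:(np.array(L)+.5)/4-.5+[x,y]
pl=px([(72,115),(203,48),(313,272),(183,335)],163,168)
fx=px([(25,137),(252,26),(375,268),(147,378)],163,168)
r1=px([(127,57),(358,155),(345,188),(115,90)],330,143)
r2=px([(67,187),(298,288),(288,318),(55,217)],330,143)
for n,o,p0 in (('plate',[('top',rect(.18,.1,.044),pl)],[.52,.26,.4]),('fixt',[('top',rect(.2,.18,.02),fx)],[.52,.26,.4]),
  ('rest',[('top',rect(.024,.18,.038,.052)+rect(.024,.18,.038,-.052),np.r_[r1,r2])],[.59,-.21,-.4])):
    p,e=fit(o,p0);print(n,p.round(4),np.degrees(p[2]).round(2),e.round(2))
    if n!='fixt':np.save(n,p)
P=np.load('plate.npy');r=np.load('rest.npy')
b=read_camera('side')
S=4
def f(x,y,polys):
    c=cv2.resize(b[y:y+100,x:x+100],(400,400),interpolation=cv2.INTER_CUBIC)
    for q in polys: cv2.polylines(c,[np.int32((q-[x,y]+.5)*4-.5)],True,(0,255,0),1)
    return c
cv2.imwrite('pics/s.png',np.hstack([f(270,150,[proj('side',pts(rect(.18,.1,.044),P)),proj('side',pts(rect(.1,.014,.096),P))]),
 f(350,243,[proj('side',pts(rect(.024,.18,.038,q),r)) for q in(.052,-.052)])]))
from scipy.spatial.transform import Rotation as Rn
print(Rn.from_quat(get_state()['tcp_rot']).as_matrix().round(3))
E
```

```text
plate [0.5288 0.2679 0.4558] 26.11 0.39
fixt [0.5281 0.2671 0.4548] 26.06 0.77
rest [ 0.593  -0.2073 -0.4528] -25.94 0.62
[[-0.     0.948  0.317]
 [-0.     0.317 -0.948]
 [-1.    -0.     0.   ]]
```

View pics/s.png

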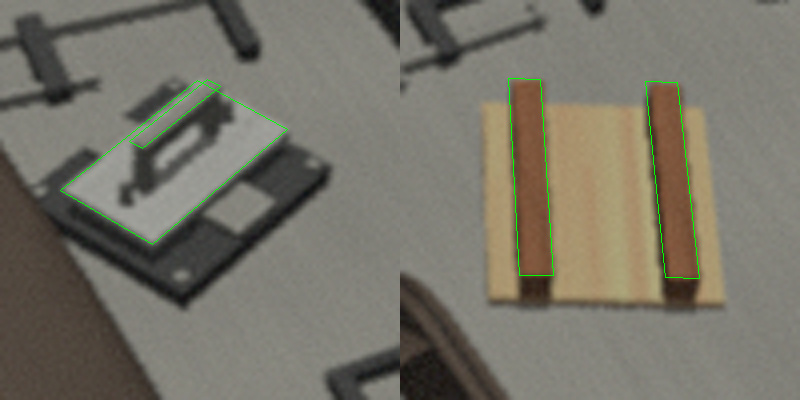

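The side overlay agrees with the fits: the rails lie within about 1 px and the plate outline is right on. Poses are plate (0.529, 0.268, yaw 26.1°) and rest (0.593, −0.207, yaw −25.9°). Approaching now.

Request:
servo_tool --deltas '[[[0.2,0.2,0,0],[0.4,0.4,0,0],[0.6,0.6,0,0],[0.8,0.8,0,0],[1,1,0,0]]]' --claw 1

```text
time: 1.35
eef_pos: [0.3148, -0.5393, 0.2314]
tcp_rot: [0.413, 0.574, -0.413, 0.574]
contact_force: [0.0, -0.2, 1.2]
opening: 0.998
```

Request:
servo_tool --deltas '[[[0.2,0.2,0,0],[0.4,0.4,0,0],[0.6,0.6,0,0],[0.8,0.8,0,0],[1,1,0,0]]]'

```text
time: 1.85
eef_pos: [0.4149, -0.4392, 0.2315]
tcp_rot: [0.413, 0.574, -0.413, 0.574]
contact_force: [0.5, 0.3, 0.1]
opening: 0.999
```

Request:
servo_tool --deltas '[[[0.2,0.2,0,0.02],[0.4,0.4,0,0.04],[0.6,0.6,0,0.06],[0.8,0.8,0,0.07],[1,1,0,0.084]]]'

```text
time: 2.35
eef_pos: [0.5149, -0.3392, 0.2315]
tcp_rot: [0.374, 0.6, -0.374, 0.6]
contact_force: [0.5, -0.0, -0.5]
opening: 1.003
```

Request:
servo_tool --deltas '[[[0.1,0.2,0,0],[0.2,0.4,0,0],[0.3,0.6,0,0],[0.4,0.8,0,0],[0.5,1,0,0]]]'

```text
time: 2.85
eef_pos: [0.5645, -0.2393, 0.2315]
tcp_rot: [0.374, 0.6, -0.374, 0.6]
contact_force: [0.3, 0.8, 1.4]
opening: 1.001
```

Request:
servo_tool --deltas '[[[0,0.2,0,0],[0,0.4,0,0],[0,0.6,0,0],[0,0.8,0,0],[0,1,0,0]]]'

```text
time: 3.35
eef_pos: [0.5637, -0.1387, 0.2314]
tcp_rot: [0.374, 0.6, -0.375, 0.6]
contact_force: [-0.4, -1.1, 0.6]
opening: 0.998
```

Request:
servo_tool --deltas '[[[0,0.2,0,0],[0,0.4,0,0],[0,0.6,0,0],[0,0.8,0,0],[0,1,0,0]]]'

```text
time: 3.85
eef_pos: [0.5636, -0.0388, 0.2315]
tcp_rot: [0.374, 0.6, -0.374, 0.6]
contact_force: [1.1, -0.3, 0.4]
opening: 0.995
```

Request:
servo_tool --deltas '[[[0,0.2,0,0],[0,0.4,0,0],[0,0.6,0,0],[0,0.8,0,0],[0,1,0,0]]]'

```text
time: 4.35
eef_pos: [0.5634, 0.0611, 0.2314]
tcp_rot: [0.374, 0.6, -0.374, 0.6]
contact_force: [-0.7, -1.3, -0.3]
opening: 1.0
```

Request:
servo_tool --deltas '[[[0,0.2,0,0],[0,0.4,0,0],[0,0.6,0,0],[0,0.8,0,0],[0,1,0,0]]]'

```text
time: 4.85
eef_pos: [0.5634, 0.1611, 0.2314]
tcp_rot: [0.374, 0.6, -0.374, 0.6]
contact_force: [0.2, -0.2, 0.3]
opening: 1.0
```

Request:
servo_tool --deltas '[[[-0.1,0.2,-0.1,0],[-0.2,0.4,-0.2,0],[-0.3,0.6,-0.4,0],[-0.35,0.9,-0.5,0],[-0.35,1,-0.5,0]]]'

```text
time: 5.35
eef_pos: [0.5264, 0.2617, 0.1792]
tcp_rot: [0.373, 0.601, -0.375, 0.599]
contact_force: [-0.7, -0.6, -0.1]
opening: 1.0
```

```bash
python3 - <<'E'
from h import *
from scipy.spatial.transform import Rotation as Rn
P=np.load('plate.npy');b=read_camera('side');s=get_state()
print(s['eef_pos'].round(4),s['qpos'].round(2)); M=Rn.from_quat(s['tcp_rot']).as_matrix();print(M.round(4).tolist())
x,y=240,100
c=cv2.resize(b[y:y+150,x:x+150],(600,600),interpolation=cv2.INTER_CUBIC)
for q in (pts(rect(.18,.1,.044),P),pts(rect(.1,.014,.096),P)):
    cv2.polylines(c,[np.int32((proj('side',q)-[x,y]+.5)*4-.5)],True,(0,255,0),1)
u=proj('side',[s['eef_pos']])[0];cv2.circle(c,tuple(np.int32((u-[x,y]+.5)*4-.5)),4,(0,0,255),1)
cv2.imwrite('pics/s2.png',c)
d=P[:2]-s['eef_pos'][:2];print('go',d,.066-s['eef_pos'][2],'yaw',(np.degrees(P[2])-90)-np.degrees(np.arctan2(M[1,2],M[0,2])))
E
```

```text
[0.5276 0.2622 0.1806] [0.29 0.15 1.84 0.   1.16 1.4 ]
[[-0.0015, 0.8973, 0.4415], [0.0003, 0.4415, -0.8973], [-1.0, -0.0013, -0.0009]]
go [0.00120413 0.00573662] -0.1146014093436703 yaw -0.08744034329690464
```

View pics/s2.png

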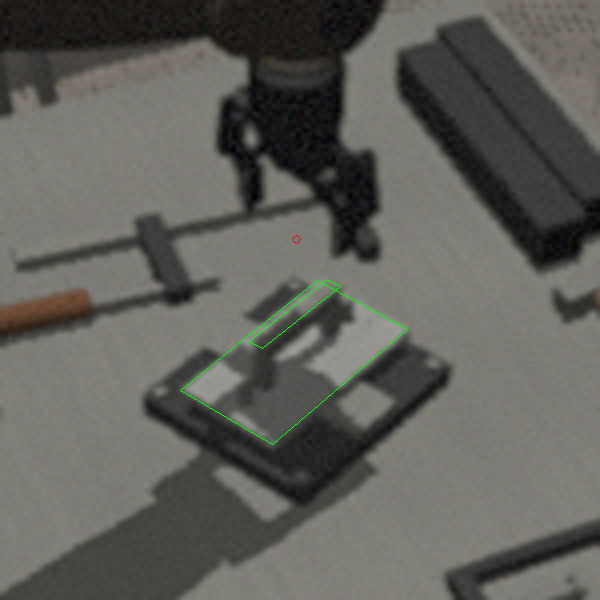

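Shadows aside, the overlay agrees: the fingers straddle the handle, with the open fingertips 13 mm behind the TCP as stated. Going down and closing gently.

Request:
servo_tool --deltas '[[[0.01,0.06,-0.15,0],[0.01,0.06,-0.3,0],[0.01,0.06,-0.45,0],[0.01,0.06,-0.6,0],[0.01,0.06,-0.7,0]]]'

```text
time: 5.9
eef_pos: [0.5293, 0.2649, 0.1088]
tcp_rot: [0.374, 0.6, -0.376, 0.599]
contact_force: [-1.0, 0.5, -0.5]
opening: 1.0
```

Request:
servo_tool --deltas '[[[0,0,-0.12,0],[0,0,-0.24,0],[0,0,-0.36,0],[0,0,-0.45,0],[0,0,-0.45,0]]]'

```text
time: 6.4
eef_pos: [0.529, 0.2656, 0.0644]
tcp_rot: [0.374, 0.601, -0.375, 0.599]
contact_force: [-0.9, 0.3, 0.2]
opening: 0.999
```

Request:
servo_tool --deltas '[[[0,0,0,0],[0,0,0,0],[0,0,0,0],[0,0,0,0],[0,0,0,0]]]' --claw -1 --force 20

```text
time: 6.9
eef_pos: [0.5296, 0.2678, 0.0673]
tcp_rot: [0.376, 0.601, -0.374, 0.598]
contact_force: [-1.4, 7.2, -2.2]
opening: 0.159
```

Request:
servo_tool --deltas '[[[0,0,0,0],[0,0,0,0],[0,0,0,0],[0,0,0,0],[0,0,0,0]]]'

```text
time: 7.4
eef_pos: [0.5295, 0.2679, 0.0671]
tcp_rot: [0.376, 0.601, -0.374, 0.598]
contact_force: [-2.8, 5.4, 3.5]
opening: 0.159
```

Request:
servo_tool --deltas '[[[0,0.01,0,0],[0,0.01,0,0],[0,0.01,0,0],[0,0.01,0,0],[0,0.01,0,0]]]' --force 70

```text
time: 7.9
eef_pos: [0.5294, 0.2681, 0.0671]
tcp_rot: [0.375, 0.601, -0.374, 0.599]
contact_force: [-5.3, 4.2, 4.6]
opening: 0.151
```

```bash
cat >st.py <<'E'
from plant import get_state
import numpy as np
from scipy.spatial.transform import Rotation as Rn
s=get_state();M=Rn.from_quat(s['tcp_rot']).as_matrix()
print(s['time'],s['eef_pos'].round(4),'F',np.round(s['contact_force'],1),'T',np.round(s['wrist_torque'],2),'toolx',M[:,0].round(4),'jaw yaw',np.degrees(np.arctan2(M[1,2],M[0,2])).round(2),s['opening'])
E
python3 st.py
```

```text
7.9 [0.5294 0.2681 0.0671] F [-5.3  4.2  4.6] T [ 0.57  0.65 -0.13] toolx [-0.0016  0.0022 -1.    ] jaw yaw -64.01 0.15133481577689153
```

Request:
servo_tool --deltas '[[[-0.01,0.005,0.02,0],[-0.01,0.005,0.04,0],[-0.01,0.005,0.06,0],[-0.01,0.005,0.08,0],[-0.01,0.005,0.1,0]]]'

```text
time: 8.4
eef_pos: [0.5286, 0.2679, 0.075]
tcp_rot: [0.375, 0.6, -0.374, 0.599]
contact_force: [0.9, 4.4, -8.0]
opening: 0.151
```

```bash
python3 st.py
```

```text
8.4 [0.5286 0.2679 0.075 ] F [ 0.9  4.4 -8. ] T [ 1.04 -0.4  -0.11] toolx [-7.0e-04  1.6e-03 -1.0e+00] jaw yaw -64.01 0.15121220751997938
```

Request:
servo_tool --deltas '[[[0,0.008,0.02,0],[0,0.008,0.05,0],[0,0.008,0.08,0],[0,0.008,0.11,0],[0,0.008,0.14,0]]]'

```text
time: 8.9
eef_pos: [0.5289, 0.268, 0.0905]
tcp_rot: [0.374, 0.6, -0.375, 0.6]
contact_force: [-0.7, 3.0, -6.2]
opening: 0.152
```

```bash
python3 st.py
```

```text
8.9 [0.5289 0.268  0.0905] F [-0.7  3.  -6.2] T [ 0.54 -0.11 -0.14] toolx [-7.e-04 -4.e-04 -1.e+00] jaw yaw -63.94 0.15192982351474882
```

Free of binding; continuing the lift and then checking.

Request:
servo_tool --deltas '[[[0,0.004,0.04,0],[0,0.004,0.08,0],[0,0.004,0.12,0],[0,0.004,0.16,0],[0,0.004,0.2,0]]]'

```text
time: 9.4
eef_pos: [0.5292, 0.2684, 0.1108]
tcp_rot: [0.374, 0.6, -0.374, 0.6]
contact_force: [-0.6, 0.3, -4.0]
opening: 0.154
```

Request:
servo_tool --deltas '[[[0,0,0.1,0],[0,0,0.2,0],[0,0,0.3,0],[0,0,0.4,0],[0,0,0.5,0]]]'

```text
time: 9.9
eef_pos: [0.5293, 0.2686, 0.1615]
tcp_rot: [0.375, 0.6, -0.374, 0.6]
contact_force: [-0.1, -0.2, -4.4]
opening: 0.15
```

```bash
python3 st.py; python3 - <<'E'
from h import *
b=read_camera('side');cv2.imwrite('pics/s3.png',cv2.resize(b[100:270,200:440],(720,510),interpolation=cv2.INTER_CUBIC))
E
```

```text
9.9 [0.5293 0.2686 0.1615] F [-0.1 -0.2 -4.4] T [-0.02 -0.04  0.01] toolx [ 6.e-04  1.e-04 -1.e+00] jaw yaw -63.94 0.1495415990568486
```

View pics/s3.png

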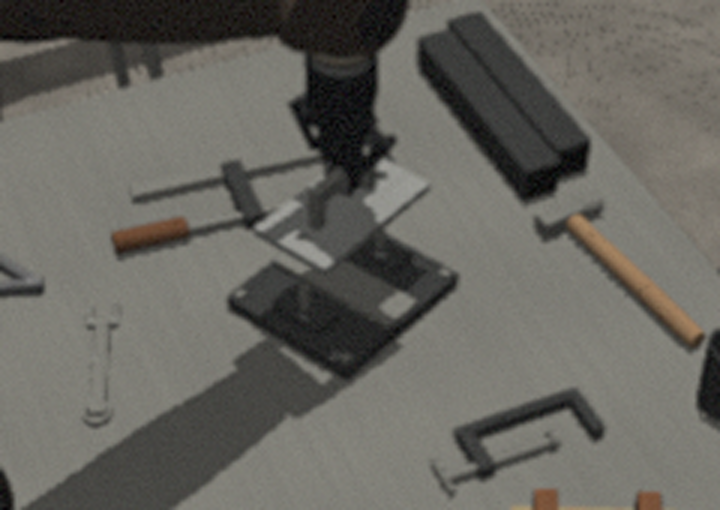

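The plate is off the dowels and level, and the bar is still in the fixture, at about (375,290) in the crop. Carrying it to the rest now.

Request:
servo_tool --deltas '[[[0.01,-0.08,0,-0.01],[0.04,-0.24,0,-0.03],[0.07,-0.43,0,-0.06],[0.1,-0.62,0,-0.09],[0.13,-0.81,0,-0.116]]]'

```text
time: 10.45
eef_pos: [0.5417, 0.1854, 0.1593]
tcp_rot: [0.428, 0.563, -0.429, 0.562]
contact_force: [-0.1, -0.1, -4.5]
opening: 0.15
```

Request:
servo_tool --deltas '[[[0.026,-0.19,0,-0.023],[0.05,-0.38,0,-0.046],[0.08,-0.57,0,-0.07],[0.1,-0.76,0,-0.093],[0.13,-0.95,0,-0.116]]]'

```text
time: 10.95
eef_pos: [0.5544, 0.0904, 0.1593]
tcp_rot: [0.477, 0.522, -0.479, 0.521]
contact_force: [0.6, -0.0, -4.8]
opening: 0.149
```

Request:
servo_tool --deltas '[[[0.026,-0.19,0,-0.023],[0.05,-0.38,0,-0.046],[0.08,-0.57,0,-0.07],[0.1,-0.76,0,-0.093],[0.13,-0.95,0,-0.116]]]'

```text
time: 11.45
eef_pos: [0.5672, -0.0044, 0.1592]
tcp_rot: [-0.523, -0.476, 0.524, -0.475]
contact_force: [0.6, -0.4, -4.5]
opening: 0.15
```

Request:
servo_tool --deltas '[[[0.026,-0.19,0,-0.023],[0.05,-0.38,0,-0.046],[0.08,-0.57,0,-0.07],[0.1,-0.76,0,-0.093],[0.13,-0.95,0,-0.116]]]'

```text
time: 11.95
eef_pos: [0.5801, -0.0993, 0.1593]
tcp_rot: [-0.564, -0.426, 0.565, -0.425]
contact_force: [0.9, 0.4, -5.3]
opening: 0.151
```

Request:
servo_tool --deltas '[[[0.026,-0.19,0,-0.023],[0.05,-0.38,0,-0.046],[0.08,-0.57,0,-0.07],[0.1,-0.76,0,-0.093],[0.12,-0.95,0,-0.114]]]'

```text
time: 12.45
eef_pos: [0.5933, -0.194, 0.1603]
tcp_rot: [-0.6, -0.374, 0.6, -0.374]
contact_force: [0.5, -0.4, -4.2]
opening: 0.151
```

Request:
servo_tool --deltas '[[[0,-0.1,-0.1,0],[0,-0.15,-0.2,0],[0,-0.15,-0.35,0],[0,-0.15,-0.5,0],[0,-0.15,-0.5,0]]]'

```text
time: 12.95
eef_pos: [0.5906, -0.2053, 0.1057]
tcp_rot: [-0.598, -0.378, 0.601, -0.372]
contact_force: [-0.8, 0.2, -4.7]
opening: 0.151
```

```bash
python3 st.py; python3 - <<'E'
from h import *
for c,x,y in(('side',340,190),('top',320,130)):
    b=read_camera(c)
    if c=='side': A=cv2.resize(b[y:y+130,x:x+100],(400,520),interpolation=cv2.INTER_CUBIC)
    else: B=cv2.resize(b[y:y+130,x:x+100],(400,520),interpolation=cv2.INTER_CUBIC)
cv2.imwrite('pics/s4.png',np.hstack([A,B]))
E
```

```text
12.95 [ 0.5906 -0.2053  0.1057] F [-0.8  0.2 -4.7] T [ 0.03 -0.01  0.01] toolx [-0.0074  0.0043 -1.    ] jaw yaw -115.91 0.1506304698755786
```

View pics/s4.png

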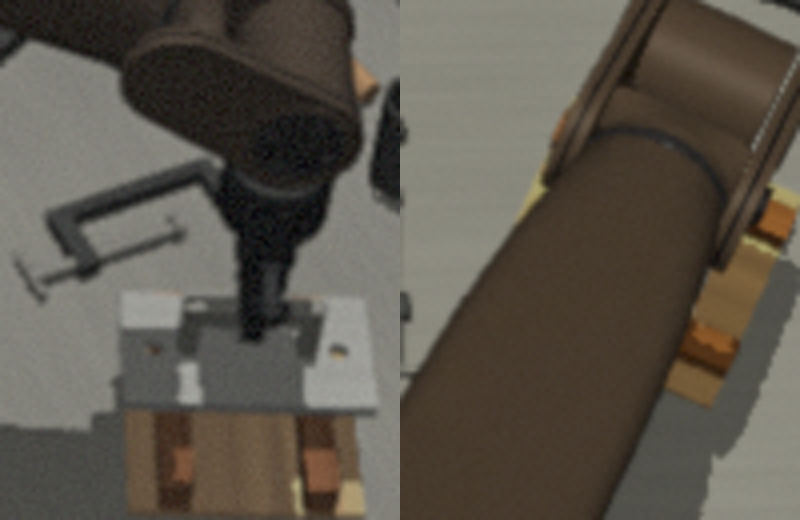

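The plate is square above the rails, and its ends overhang both rails about evenly in the side crop. Lowering to just above the rails and checking once it has settled.

Request:
servo_tool --deltas '[[[0,0,-0.07,0],[0,0,-0.14,0],[0,0,-0.21,0],[0,0,-0.26,0],[0,0,-0.26,0]]]'

```text
time: 13.55
eef_pos: [0.5923, -0.207, 0.0829]
tcp_rot: [-0.599, -0.376, 0.6, -0.374]
contact_force: [0.3, 1.0, -4.9]
opening: 0.152
```

Request:
servo_tool --deltas '[[[0,0,0,0],[0,0,0,0],[0,0,0,0],[0,0,0,0],[0,0,0,0]]]'

```text
time: 14.05
eef_pos: [0.5932, -0.2075, 0.0845]
tcp_rot: [0.6, 0.375, -0.599, 0.375]
contact_force: [0.4, -0.7, -4.3]
opening: 0.154
```

```bash
python3 st.py; python3 - <<'E'
from h import *
b=read_camera('side');s=get_state();r=np.load('rest.npy')
x,y=355,245
c=cv2.resize(b[y:y+90,x:x+90],(720,720),interpolation=cv2.INTER_CUBIC)
z=s['eef_pos'][2]-.0331+.01
cur=[*s['eef_pos'][:2],r[2]]
for col,q in (((0,255,0),pts(rect(.18,.1,z),cur)),((255,0,0),pts(rect(.024,.18,.038,.052),r)),((255,0,0),pts(rect(.024,.18,.038,-.052),r))):
    cv2.polylines(c,[np.int32((proj('side',q)-[x,y]+.5)*8-.5)],True,col,1)
cv2.imwrite('pics/s5.png',c[:600]);print(z,r)
E
```

```text
14.05 [ 0.5932 -0.2075  0.0845] F [ 0.4 -0.7 -4.3] T [-0.05  0.03  0.  ] toolx [ 3.e-04 -2.e-04 -1.e+00] jaw yaw -115.96 0.1536592366929219
0.06140289994218166 [ 0.59299832 -0.20730297 -0.45277988]
```

View pics/s5.png

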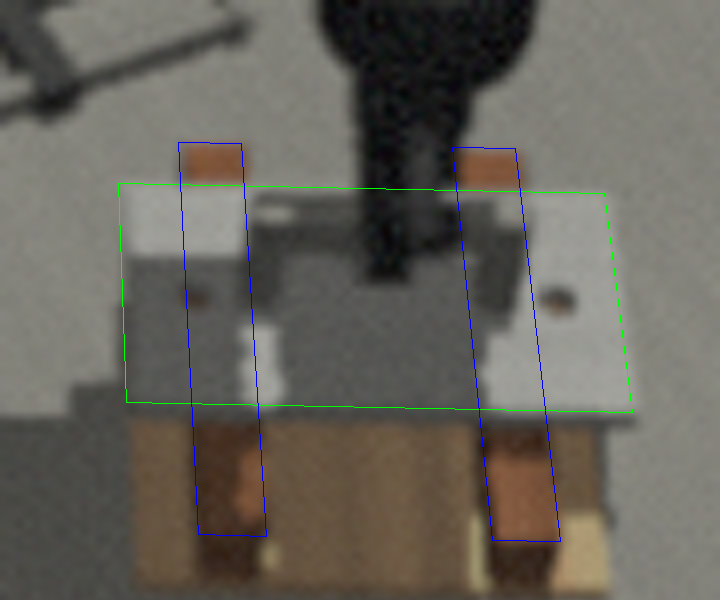

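The offsets of rails and plate from the overlay match to about 1 px (≈1–2 mm), so it is centred. Setting down gently.

Request:
servo_tool --deltas '[[[0,0,-0.03,0],[0,0,-0.06,0],[0,0,-0.08,0],[0,0,-0.1,0],[0,0,-0.11,0]]]'

```text
time: 14.6
eef_pos: [0.593, -0.2073, 0.0729]
tcp_rot: [-0.599, -0.375, 0.6, -0.375]
contact_force: [0.4, -0.8, -4.3]
opening: 0.148
```

Request:
servo_tool --deltas '[[[0,0,-0.005,0],[0,0,-0.01,0],[0,0,-0.015,0],[0,0,-0.02,0],[0,0,-0.02,0]]]'

```text
time: 15.1
eef_pos: [0.5931, -0.2074, 0.0713]
tcp_rot: [-0.6, -0.375, 0.6, -0.375]
contact_force: [-0.3, -0.4, -4.8]
opening: 0.153
```

```bash
python3 st.py
```

```text
15.1 [ 0.5931 -0.2074  0.0713] F [-0.3 -0.4 -4.8] T [-0.01  0.05 -0.05] toolx [-1.e-04  0.e+00 -1.e+00] jaw yaw -115.96 0.15257108985870554
```

Request:
servo_tool --deltas '[[[0,0,-0.004,0],[0,0,-0.008,0],[0,0,-0.012,0],[0,0,-0.016,0],[0,0,-0.016,0]]]'

```text
time: 15.6
eef_pos: [0.5934, -0.2073, 0.0709]
tcp_rot: [0.6, 0.375, -0.6, 0.375]
contact_force: [-3.8, 3.9, 4.9]
opening: 0.152
```

```bash
python3 st.py
```

```text
15.6 [ 0.5934 -0.2073  0.0709] F [-3.8  3.9  4.9] T [ 0.21  0.7  -0.04] toolx [-0.  0. -1.] jaw yaw -115.95 0.15238872926662173
```

Contact, with about 9 N on the rails. Releasing.

Request:
servo_tool --deltas '[[[0,0,0.005,0],[0,0,0.005,0],[0,0,0.005,0],[0,0,0.005,0],[0,0,0.005,0]]]' --force 20

```text
time: 16.1
eef_pos: [0.5934, -0.2073, 0.0709]
tcp_rot: [0.6, 0.375, -0.599, 0.375]
contact_force: [-3.0, 4.5, 5.3]
opening: 0.155
```

Request:
servo_tool --deltas '[[[0,0,0,0],[0,0,0,0],[0,0,0,0],[0,0,0,0],[0,0,0,0]]]' --claw 1

```text
time: 16.6
eef_pos: [0.5932, -0.2076, 0.0701]
tcp_rot: [0.6, 0.375, -0.6, 0.375]
contact_force: [-0.4, 0.7, -0.4]
opening: 0.977
```

Request:
servo_tool --deltas '[[[0,0,0,0],[0,0,0,0],[0,0,0,0],[0,0,0.05,0],[0,0,0.15,0]]]'

```text
time: 17.1
eef_pos: [0.5925, -0.2071, 0.0848]
tcp_rot: [-0.599, -0.376, 0.6, -0.374]
contact_force: [-0.3, -0.7, 0.3]
opening: 1.002
```

Request:
servo_tool --deltas '[[[0,0,0.2,0],[0,0,0.4,0],[0,0,0.6,0],[0,0,0.8,0],[0,0,1,0]]]'

```text
time: 17.6
eef_pos: [0.5933, -0.2075, 0.1873]
tcp_rot: [0.6, 0.374, -0.599, 0.375]
contact_force: [0.2, 0.1, -0.1]
opening: 1.002
```

Request:
servo_tool --deltas '[[[0,-0.2,0.2,0],[0,-0.4,0.4,0],[0,-0.6,0.6,0],[0,-0.8,0.6,0],[0,-1,0.6,0]]]'

```text
time: 18.1
eef_pos: [0.5933, -0.3086, 0.2461]
tcp_rot: [0.6, 0.374, -0.599, 0.375]
contact_force: [0.3, 0.1, -0.3]
opening: 0.996
```

Request:
servo_tool --deltas '[[[0,-0.2,0,0],[0,-0.4,0,0],[0,-0.6,0,0],[0,-0.8,0,0],[0,-1,0,0]]]'

```text
time: 18.6
eef_pos: [0.593, -0.4091, 0.2446]
tcp_rot: [-0.6, -0.375, 0.6, -0.375]
contact_force: [-0.5, 0.7, 0.1]
opening: 1.0
```

Request:
servo_tool --deltas '[[[0,-0.2,0,0],[0,-0.4,0,0],[0,-0.6,0,0],[0,-0.8,0,0],[0,-0.8,0,0]]]'

```text
time: 19.1
eef_pos: [0.5922, -0.4905, 0.2442]
tcp_rot: [-0.6, -0.374, 0.6, -0.374]
contact_force: [0.5, -0.9, -1.2]
opening: 1.002
```

```bash
python3 st.py; python3 - <<'E'
from h import *
b=read_camera('top');r=np.load('rest.npy')
x,y=150,130
cv2.imwrite('pics/t6.png',cv2.resize(b[120:270,100:440],(800,353),interpolation=cv2.INTER_CUBIC))
x,y=330,143
c=cv2.resize(b[y:y+100,x:x+100],(600,600),interpolation=cv2.INTER_CUBIC)
for q in (pts(rect(.18,.1,.048),r),):
    cv2.polylines(c,[np.int32((proj('top',q)-[x,y]+.5)*6-.5)],True,(0,255,0),1)
cv2.imwrite('pics/t7.png',c)
E
```

```text
19.1 [ 0.5922 -0.4905  0.2442] F [ 0.5 -0.9 -1.2] T [ 0.05 -0.03 -0.  ] toolx [-7.e-04 -1.e-04 -1.e+00] jaw yaw -116.12 1.0019042397306421
```

View pics/t6.png

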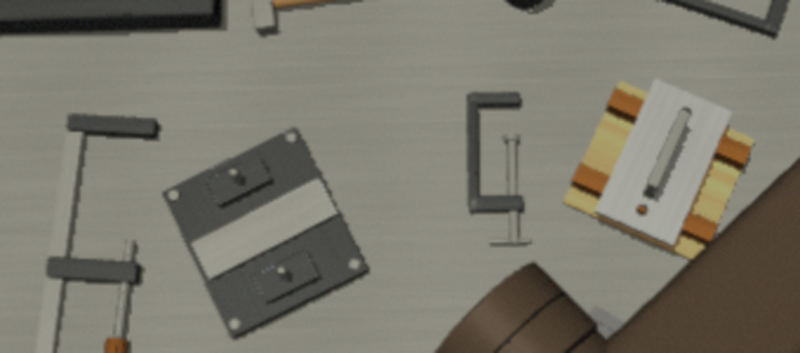

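View pics/t7.png

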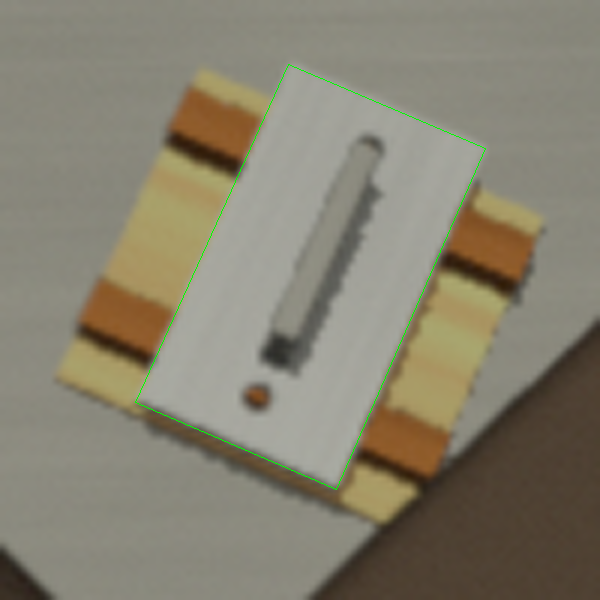

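The plate lies exactly on the ideal outline: flat, centred, and square across both rails. The bar is still in the fixture and the C-clamp hasn't moved. Handing in.

```bash
python3 -c "
from plant import sign_off
print(sign_off())"
```

```text
the job is handed in; nothing more can be done
None
```

The jig plate is off the dowels and lying on the wooden rest, and I handed the job in at about 19 s of the 51 s allowed. I lifted it straight up by its handle. The side force stayed around 5 N, and it came clear of the dowels level and without binding. It then came down gently on the rails with about 9 N before I let go and moved the arm away.

- **Placement:** the last top picture shows the plate matching the ideal outline to about 1 px (about 2–3 mm), flat and square across both rails.
- **Other parts:** the flat bar is still in the fixture and the C-clamp is in its original place. The bar clamp on the left looks undisturbed. I didn't check the one on the right in the last pictures; I never moved near it at its height.
- **Disagreement:** the side camera drew the rails and the plate about 1 px off the fitted positions, both in the same direction. I put that down to the camera calibration and made no correction. No check failed.

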